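# Hang the fittings box on the spring-balanced arm

## Task

Pick up the closed steel box of fittings by its wooden grip and hang its hook over the peg at the end of the spring-balanced swing arm. The arm sinks under the box, by an amount that depends on how full the box is: keep hold and let it down slowly, without forcing it, and let go only once the arm carries the whole weight, so that it neither drops nor springs up. Leave the box hanging still and upright clear of the table, and leave the other things on the table where they are.

Things in the scene. Friction and masses are not known exactly. Their poses are not given: they have to be found in the camera images.
- fittings_box: The load, one rigid piece 156 mm tall: closed steel box 83 (x) x 67 (y) x 44 mm high, with a flat-bar hook and above it a wooden grip. Weight unknown, about 2 to 9 N, centre of mass on the vertical centre line. Origin: centre of its underside; x across the hook, y along the hook's width, z up. Starts standing on the table, its +x within 35 degrees of straight away from the robot.
- hook_seat (a point): Middle of the underside of the hook's crown, at (0,0,112 mm) of the box, axes as the box's; the peg seats here. The hook is an upside-down U of 22 mm wide bar: long leg on the lid at x -10 to -15 mm; lip at x +10 to +15 mm, ending at z 92 mm. The slot is 20 mm wide. The peg comes in from the +x side through the 45 mm gap between lip and lid, then lower the box.
- box_grip (a point): Middle of the wooden grip, a rounded block 22 mm (x) by 34 mm (y) by 38 mm high, at z 118 to 156 mm of the box; this point is at (0,0,139 mm) of the box. Best pinched from above across its 22 mm, fingers at its +x and -x sides, where they stay clear of the swing arm.
- balance_stand: The fixed stand: a dark steel disc of 120 mm diameter with a 26 mm column and a yoke, 220 mm tall. Origin under the column's centre; its -x axis is the direction in which the arm points (roughly towards the robot), z up. The peg sticks out to the -y side of the arm.
- swing_hinge (a point): The hinge axis of the swing arm at the top of the column, 200 mm above the table; the axis is parallel to the stand's y. Axes as the stand's.
- peg (a point): Middle of the peg at the arm's end, on its centre line: a level 10 mm round pin parallel to the hinge axis, 280 mm from it, on the stand's -y side of the arm (this point 40 mm from the arm's middle). Its free length of 58 mm runs from the arm's 20 mm ball end to a flange of 22 mm diameter. It moves on an arc with the arm; unloaded it is 239 mm above the table. The arm is a 14 mm bar.
- balance_arm (a joint): Swing arm's angle, rad: 0 at its upper rest (unloaded, 8 degrees above level), growing as the peg sinks on its 280 mm arc; bottom stop at 0.60. A spring holds it: it begins to sink at about 0.3 N on the peg, then 1 mm per 0.075 N (0.08 to 0.42 rad under the box). Lightly damped: it bounces if released out of balance.
- wax_tin: Flat round tin, 87 mm diameter, 30 mm high. A bystander on the table, not to be moved. Origin at the centre of its underside.
- sanding_block: Cork sanding block, 62 x 108 x 33 mm. A bystander on the table, not to be moved. Origin at the centre of its underside.
- masking_tape: Roll of masking tape lying flat, 105 mm diameter, 25 mm high. A bystander on the table, not to be moved. Origin at the centre of its underside.
- hardwood_block: Hardwood block, 55 x 85 x 42 mm. A bystander on the table, not to be moved. Origin at the centre of its underside.
- glue_bottle: Standing glue bottle, 62 mm diameter, 187 mm tall. A bystander on the table, not to be moved. Origin at the centre of its underside.

How it is judged (in metres and radians):
On the way, in this order (a step that is already met when the one before it is completed fails the run):
1. the box is lifted clear of the table in the gripper (height (world z) of fittings_box above 0.05 m and contact force between the fingers and fittings_box above 0.5 N), for 0.2 s.
2. the hook is over the peg and the arm has begun to sink while the box is still held (x of peg in the frame of fittings_box between -0.011 and 0.011 m and y of peg in the frame of fittings_box between -0.025 and 0.025 m and z of peg in the frame of fittings_box between 0.097 and 0.114 m and value of joint balance_arm above 0.05 rad and contact force between the fingers and fittings_box above 0.5 N), for 0.2 s.
At the end, for the whole second after the job is handed in: The box hangs by its hook on the peg (peg in the slot, within about 10 mm of the crown), the arm sunk more than 0.06 rad, the box more than 8 mm clear of the table, upright within 0.2 rad and at rest (below 40 mm/s; arm below 0.1 rad/s) (x of peg in the frame of fittings_box between -0.011 and 0.011 m and y of peg in the frame of fittings_box between -0.025 and 0.025 m and z of peg in the frame of fittings_box between 0.097 and 0.114 m and value of joint balance_arm above 0.06 rad and height (world z) of fittings_box above 0.008 m and angle between fittings_box's own z axis and vertical below 0.2 rad and linear speed of fittings_box below 0.04 m/s and velocity of joint balance_arm between -0.1 and 0.1 rad/s); the robot touches nothing.
It fails at once if the arm drops or springs up (faster than 0.4 rad/s, about 0.11 m/s at the peg) (velocity of joint balance_arm above 0.4 rad/s or velocity of joint balance_arm below -0.4 rad/s).
It fails at once if the box is forced against the arm or stand (more than 18 N) (contact force between fittings_box and balance_stand above 18 N).
It fails at once if the gripper pushes on the arm or stand (more than 5 N) (contact force between the fingers and balance_stand above 5 N).
It fails at once if another thing on the table is moved by more than 20 mm (distance of any of wax_tin, sanding_block, masking_tape, hardwood_block, glue_bottle from where it was at the start of the episode above 0.02 m).
It also fails if it takes over 67 s, if anything falls off the work surface, if the arm or the gripper's body presses on something with over 40 N, if the wrist force passes 120 N, or if a joint passes its speed limit or range.

## Robot

A 6-joint arm with a two-finger parallel gripper is mounted at the origin on a cart in front of the work surface, level with it; the furniture and walls round the work are solid. World frame = base frame: x ahead of the robot, y to its left, z up, the work surface at z = 0. Lengths are in mm, angles in rad, forces in N, time in s.
With the tool pointing down it reaches from about 250 to 775 mm from the base axis. Payload 4 kg.
Tool frame: the origin (TCP) lies midway between the tips of the shut fingers; the grasp point (between the pads) lies env.hold_point_z behind it (env.hold_point_z is the distance from the TCP to the grasp point, in mm); z points along the fingers, y is the line along which they close (so a half turn about z gives the same grasp; the last joint's range is limited). The gripper opens to 85 mm and grips with 20 to 120 N. Pads are 22 mm wide; open, the fingers measure 114 mm over their backs; the gripper's body (76 mm by 85 mm) begins 54 mm behind the grasp point. The pads swing forward as they close: fully open they stand 13 mm farther back than shut.
Start: joints at [-1.216, 0.087, 1.371, -0, 1.684, -0.103], TCP at [243.086, -493.383, 231.341] pointing down, gripper open.
Joint ranges: [-3.1, 3.1], [-0.76, 2.03], [0.27, 2.55], [-1.08, 4.22], [0.17, 2.65], [-2.57, 2.57]. Speed limits (rad/s): [2.79, 2.79, 3.14, 3.14, 3.14, 3.14].

## Interface

Orientations are given as a unit quaternion [x, y, z, w].
In Python, from bench import env gives the robot as it stands.
- The arm moves only by the tool play_rows, never from a script. Its argument "rows" is a list of rows, each a list of 7 numbers: the shift along the tool's x, y, z in cm, then the turn, a rotation vector about the tool's x, y, z in degrees, then the opening, from 0 (shut) to 1 (fully open). In form: [[x, y, z, wx, wy, wz, jaw], ...]. A call has 1 to 5 rows; each row shifts and turns the commanded pose from where the row before left it, along the tool's axes as they then stand; what a row does not reach is not made up. A row lasts 1/8 s, in which the tool goes at most 62.5 mm and 10.7 degrees, less where a joint would pass 70% of its speed; a pose out of reach is approached as far as the arm can. A call is refused whole if a number of a shift passes 6.25 or a number of a turn 10.7, either way. A call with a gripper value outside its range is refused whole. The fingers move at their own pace and stop on an object; "squeeze" is the grip in N (left out, the last holds). Time passes only in rows, so rows that do not move let the fingers close. It gives the time, the measured TCP pose, the force, the opening and the grip force at its end, in the units of the state.
- env.get_obs(): the state, without advancing time (a new reading comes with each control period).
- env.read_camera(name): name is "scene" or "top" or "wrist"; returns the picture (400x640x3 uint8, blue, green, red); there is no depth.
- env.camera_params(name): a dict with "fx", "fy", "cx", "cy" (pixels), "T" (4x4, takes a point from camera to world coordinates); the wrist camera has in their place "hand_eye" (4x4, takes a point from camera to tool coordinates, whose origin is the TCP and whose axes are the flange's). Camera axes: x right, y down, z forward; pixel columns grow to the right and rows downward; lengths in mm; the calibration is good to about 2 mm. The wrist camera is an equidistant fisheye: a pixel r from the principal point sees the ray r / f radians off the axis. A picture is of the moment at which its call begins: read the wrist's pose just before it. camera_params takes no time and is no camera call.
- env.finish_job(): hands the job in; it is judged then, once.
The state is a dict: "t": time; "joint_pos": joint angles; "joint_vel": joint speeds; "tau": joint torques, N m; "tcp_pos": TCP position; "orientation": TCP orientation; "wrist_force": force on the tool from outside, world axes, zero at the start; "wrist_torque": the same for the moment, N m; "opening": finger opening in mm; "gripper_force": force on a finger pad.
Only numpy, scipy, OpenCV 4.12 (cv2) and the standard library are available. Lean on these libraries where they do the work, as an engineer would, in place of code of your own. Each camera call takes 0.05 s, during which the arm holds its last target. There are 200 camera calls.

## Working session

There is one attempt and no reset: what is moved stays moved. The work goes in short steps, Python scripts to look and compute and a tool call to move; the robot and the scene stay as the last step left them, time stands still between calls to the robot, and variables do not carry over. Pictures are saved under pics/ and viewed, at most 10 in all, crops included, and the job is handed in when it is done.

Besides the shell and the picture viewer there is one more tool, called after "Emit:" in YAML: its name, and indented under it one key for each argument. play_rows: Moves the arm, as the interface text tells. Its arguments: {"type":"object","properties":{"rows":{"type":"array"},"squeeze":{"type":"number"}},"required":["rows"]}

```bash
mkdir -p pics; ls; python3 - <<'E'
from bench import env
import cv2,numpy as np
np.set_printoptions(precision=4,suppress=True)
print(env.hold_point_z, env.get_obs())
for n in ("scene","top","wrist"):
    p=env.camera_params(n);print(n,p)
    if n!="wrist":cv2.imwrite(f"pics/{n}0.png",env.read_camera(n))
E
```

```text
pics
18.700000000000003 {'t': 0.0, 'joint_pos': array([-1.2161,  0.088 ,  1.3723, -0.    ,  1.6836, -0.1031]), 'joint_vel': array([-0.0009, -0.001 ,  0.0004,  0.0021, -0.0015,  0.0004]), 'tau': array([  0.0001, -35.1859, -31.327 ,  -0.0002,   0.0107,   0.    ]), 'tcp_pos': array([ 242.9064, -492.8815,  230.0966]), 'orientation': array([ 0.9739,  0.2269, -0.0002, -0.0011]), 'wrist_force': array([ 0.17  , -0.0533,  0.2071]), 'wrist_torque': array([ 0.0254,  0.0179, -0.0287]), 'gripper_force': 0.0, 'opening': 85.12141406678737}
scene {'fx': 391.93932060861994, 'fy': 391.93932060861994, 'cx': 311.99669865056114, 'cy': 200.00777635637547, 'T': array([[  -0.7624,   -0.4801,    0.4339,   52.2612],
       [  -0.6468,    0.5444,   -0.5341,  599.0073],
       [   0.0202,   -0.6878,   -0.7256, 1037.8069],
       [   0.    ,    0.    ,    0.    ,    1.    ]])}
top {'fx': 382.871951178905, 'fy': 382.871951178905, 'cx': 321.26516105367733, 'cy': 195.30524589218345, 'T': array([[   0.0114,   -0.9973,    0.0723,  517.2376],
       [  -0.9999,   -0.0122,   -0.0108,  -42.8233],
       [   0.0116,   -0.0721,   -0.9973, 1244.3072],
       [   0.    ,    0.    ,    0.    ,    1.    ]])}
wrist {'fx': 309.70691628693146, 'fy': 309.70691628693146, 'cx': 317.6857378741552, 'cy': 201.13255264945627, 'hand_eye': array([[   0.0002,   -0.9567,   -0.2909,   73.9436],
       [   1.    ,    0.0002,   -0.0002,    1.6566],
       [   0.0003,   -0.2909,    0.9567, -143.2337],
       [   0.    ,    0.    ,    0.    ,    1.    ]])}
```

View pics/scene0.png

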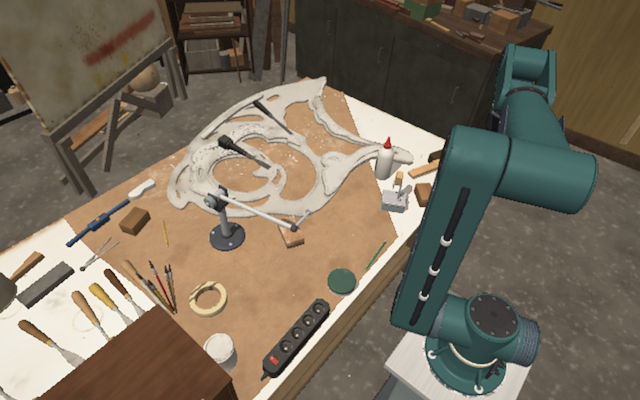

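View pics/top0.png

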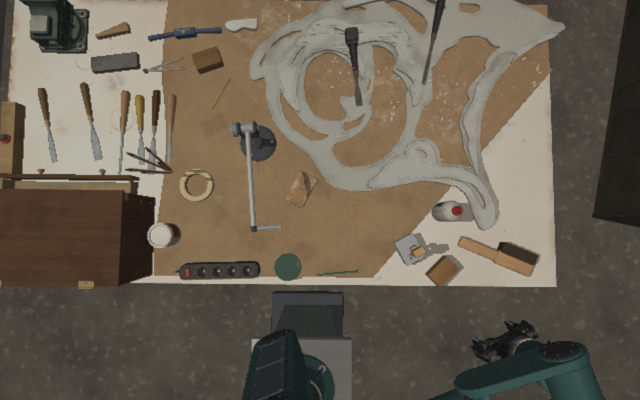

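Top view: box near (412,248) with grip at (418,252), glue bottle (455,211), block (445,270); arm runs (247,130) to (253,229), peg from there to (280,226). I'll crop closer.

```bash
python3 - <<'E'
import cv2,numpy as np
t=cv2.imread("pics/top0.png");s=cv2.imread("pics/scene0.png")
c=lambda im,x,y,w,h:cv2.resize(im[y:y+h,x:x+w],(400,300),interpolation=cv2.INTER_CUBIC)
cv2.imwrite("pics/crop0.png",np.vstack([np.hstack([c(t,380,225,80,60),c(s,365,165,80,60)]),np.hstack([c(t,220,180,80,60),c(s,250,195,80,60)])]))
E
```

```text
(no output)
```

View pics/crop0.png

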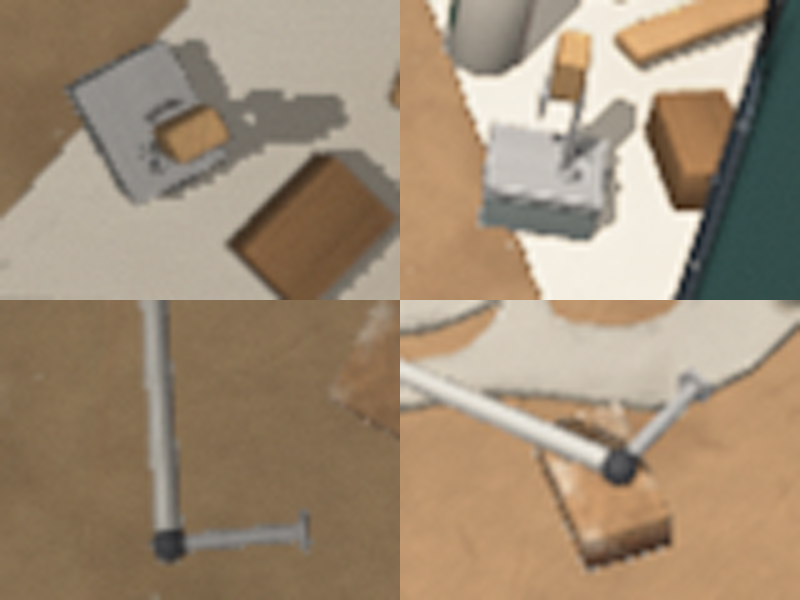

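Crops show the box lid corners at top px (393.6,243), (412,233.4), (407,265), grip top at about (420,252); the peg ball is at (254,229) and the flange at (281,226).

```bash
cat > h.py <<'E'
from bench import env
import cv2,numpy as np
np.set_printoptions(precision=3,suppress=True)
def ray(n,u,v):
    p=env.camera_params(n);T=p["T"]
    d=T[:3,:3]@[(u-p["cx"])/p["fx"],(v-p["cy"])/p["fy"],1];return T[:3,3],d/np.linalg.norm(d)
def plane(n,u,v,z):
    o,d=ray(n,u,v);return o+d*(z-o[2])/d[2]
def tri(a,b):
    A=np.zeros((3,3));r=0
    for n,u,v in(a,b):
        o,d=ray(n,u,v);P=np.eye(3)-np.outer(d,d);A=A+P;r=r+P@o
    return np.linalg.solve(A,r)
E
python3 - <<'E'
from h import *
cp=lambda x,y,X,Y:(X+x/5,Y+y/5)
T=lambda x,y:("top",*cp(x,y,380,225)); S=lambda x,y:("scene",*cp(x-400,y,365,165))
T2=lambda x,y:("top",*cp(x,y-300,220,180)); S2=lambda x,y:("scene",*cp(x-400,y-300,250,195))
print("grip plane",plane(*T(200,133),156),plane(*S(575,48),156))
c=[plane(*T(*q),44) for q in((68,90),(160,42),(135,200))];print("lid",c,np.degrees(np.arctan2(*(c[0]-c[2])[1::-1])),(c[1]+c[2])/2)
print("ball",tri(T2(170,545),S2(619,467)),plane(*T2(170,545),239),plane(*S2(619,467),239))
print("flange",tri(T2(305,532),S2(693,385)),plane(*T2(305,532),239),plane(*S2(693,385),239))
print("disc",plane("top",262,143,5),plane("scene",227,237,5))
print("hinge",plane("top",246,130,200),plane("scene",216,198,200))
print("glue",plane("top",457,210,187))
E
```

```text
grip plane [ 439.876 -335.691  156.   ] [ 435.32  -332.544  156.   ]
lid [array([ 457.686, -283.352,   44.   ]), array([ 488.164, -341.13 ,   44.   ]), array([ 390.132, -324.971,   44.   ])] 31.63622931616859 [ 439.148 -333.051   44.   ]
ball [499.625 120.861 238.727] [499.746 120.906 239.   ] [499.349 120.944 239.   ]
flange [507.655  50.943 238.494] [507.305  50.629 239.   ] [507.733  51.54  239.   ]
disc [776.249 139.63    5.   ] [771.972 154.076   5.   ]
hinge [771.243 155.861 200.   ] [770.306 162.88  200.   ]
glue [ 557.606 -431.08   187.   ]
```

Emit:
play_rows:
  rows:
    - [0,0,0,0,0,-10.6,1]
    - [0,0,0,0,0,-10.6,1]
    - [0,0,0,0,0,-10.6,1]
    - [0,0,0,0,0,-10.6,1]
    - [0,0,0,0,0,-10.6,1]

```text
t: 0.72
tcp_pos: [243.0, -493.1, 230.6]
orientation: [0.768, 0.64, 0.0, -0.001]
wrist_force: [-0.7, 0.4, 0.5]
opening: 85.2
gripper_force: 0.0
```

Emit:
play_rows:
  rows:
    - [0,0,0,0,0,-10.6,1]
    - [0,0,0,0,0,-10.6,1]
    - [0,0,0,0,0,-10.6,1]
    - [0,0,0,0,0,-10.6,1]
    - [0,0,0,0,0,0,1]

```text
t: 1.35
tcp_pos: [243.0, -493.1, 230.7]
orientation: [0.489, 0.873, 0.0, -0.0]
wrist_force: [0.5, -0.6, -0.6]
opening: 85.4
gripper_force: 0.0
```

Emit:
play_rows:
  rows:
    - [0.69,5,0,0,0,0,1]
    - [0.69,5,0,0,0,0,1]
    - [0.69,5,0,0,0,0,1]
    - [0.69,5,0,0,0,0,1]
    - [0.69,5,0,0,0,0,1]

```text
t: 1.98
tcp_pos: [438.9, -331.6, 231.1]
orientation: [0.489, 0.872, -0.0, -0.0]
wrist_force: [-0.3, -0.6, 0.1]
opening: 85.2
gripper_force: 0.0
```

Emit:
play_rows:
  rows:
    - [0,0,0,0,0,0,1]
    - [0,0,0,0,0,0,1]

```text
t: 2.22
tcp_pos: [437.6, -332.9, 231.0]
orientation: [0.488, 0.873, -0.0, -0.0]
wrist_force: [0.4, 0.3, -0.0]
opening: 85.4
gripper_force: 0.0
```

```bash
python3 - <<'E'
from h import *
o=env.get_obs();print(o["tcp_pos"],o["orientation"],o["joint_pos"],o["wrist_force"])
im=env.read_camera("wrist");cv2.imwrite("pics/w1.png",im)
E
```

```text
[ 437.6   -332.92   230.993] [ 0.488  0.873 -0.    -0.   ] [-0.753  0.087  1.371 -0.001  1.684 -1.304] [ 0.374  0.266 -0.003]
```

View pics/w1.png

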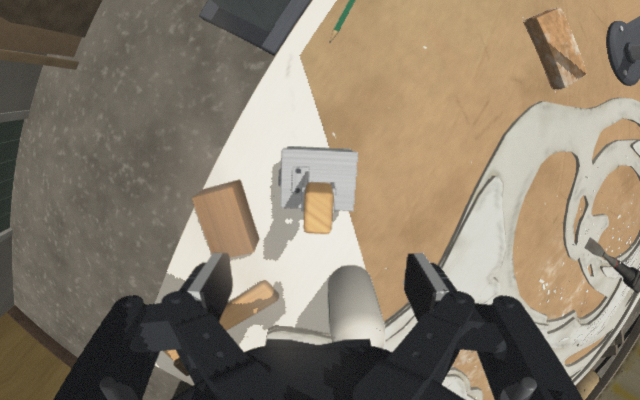

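Wrist view: grip spans (305–333, 182–235), lid corners near (282,147), (357,150); glue bottle at (350,300), well clear. Localising the grip.

```bash
cat >> h.py <<'E'
from scipy.spatial.transform import Rotation as R
def wplane(u,v,z):
    p=env.camera_params("wrist");o=env.get_obs();a=np.array([u-p["cx"],v-p["cy"]])/p["fx"];r=np.hypot(*a)
    d=np.r_[a/r*np.sin(r),np.cos(r)] if r>0 else np.array([0,0,1.])
    W=np.eye(4);W[:3,:3]=R.from_quat(o["orientation"]).as_matrix();W[:3,3]=o["tcp_pos"];M=W@p["hand_eye"]
    d=M[:3,:3]@d;return M[:3,3]+d*(z-M[2,3])/d[2]
E
python3 - <<'E'
from h import *
im=cv2.imread("pics/w1.png");hsv=cv2.cvtColor(im,cv2.COLOR_BGR2HSV)
m=cv2.inRange(hsv,(8,90,120),(28,255,255));m[:160]=0;m[250:]=0;m[:,:295]=0;m[:,345:]=0
g=cv2.inRange(hsv,(0,0,90),(180,40,200))
k,l,st,ce=cv2.connectedComponentsWithStats(m);i=1+np.argmax(st[1:,4]);print(st[i],ce[i])
ys,xs=np.where(l==i)
rows=[(y,xs[ys==y].min(),xs[ys==y].max(),im[y,xs[ys==y]].mean(0).round()) for y in range(ys.min(),ys.max()+1,4)]
for r in rows:print(*r)
b=ys.max()+.5
for q in((xs.min()+.5,b),(xs.max(),b)):print(wplane(*q,156))
c=[wplane(*q,44) for q in((282,148),(357,151),(354,211))];print(*c,np.degrees(np.arctan2(*(c[1]-c[0])[1::-1])))
print(np.degrees(np.arctan2(*(c[1]-c[2])[1::-1])))
E
```

```text
[ 304  183   29   50 1315] [317.936 208.116]
183 310 323 [ 84. 114. 138.]
187 308 330 [ 79. 113. 140.]
191 307 331 [ 85. 120. 150.]
195 305 332 [118. 170. 210.]
199 305 332 [120. 174. 212.]
203 305 332 [121. 175. 214.]
207 305 331 [123. 178. 217.]
211 304 331 [121. 175. 213.]
215 304 331 [122. 176. 216.]
219 304 331 [124. 180. 218.]
223 304 330 [125. 181. 220.]
227 304 330 [125. 181. 219.]
231 305 329 [121. 174. 213.]
[ 438.139 -354.881  156.   ]
[ 456.035 -343.904  156.   ]
[ 387.488 -326.505   44.   ] [ 457.94  -287.065   44.   ] [ 492.459 -345.771   44.   ] 29.240960504168765
120.45580821972244
```

Emit:
play_rows:
  rows:
    - [-0.2,0,2.5,0,0,1.3,1]
    - [0,0,2.5,0,0,0,1]
    - [0,0,2.5,0,0,0,1]
    - [0,0,2.5,0,0,0,1]
    - [0,0,1.1,0,0,0,1]
  squeeze: 50

```text
t: 2.9
tcp_pos: [437.2, -335.0, 118.5]
orientation: [0.499, 0.867, 0.0, -0.001]
wrist_force: [0.9, -0.3, 1.4]
opening: 85.7
gripper_force: 0.0
```

Emit:
play_rows:
  rows:
    - [0,0,0,0,0,0,0.5]
    - [0,0,0,0,0,0,0.3]
    - [0,0,0,0,0,0,0.2]
    - [0,0,0,0,0,0,0.1]
    - [0,0,0,0,0,0,0.1]

```text
t: 3.52
tcp_pos: [439.5, -335.3, 121.6]
orientation: [0.498, 0.867, -0.0, 0.001]
wrist_force: [-0.5, -0.7, 4.2]
opening: 21.2
gripper_force: 51.9
```

Emit:
play_rows:
  rows:
    - [0,0,0,0,0,0,0]
    - [0,0,0,0,0,0,0]
    - [0,0,0,0,0,0,0]

```text
t: 3.9
tcp_pos: [439.5, -335.3, 121.6]
orientation: [0.498, 0.867, -0.0, 0.001]
wrist_force: [-0.3, -0.9, 5.2]
opening: 21.6
gripper_force: 52.0
```

Emit:
play_rows:
  rows:
    - [0,0,-1.5,0,0,0,0]
    - [0,0,-3.5,0,0,0,0]
    - [0,0,-3.5,0,0,0,0]
    - [0,0,-3.5,0,0,0,0]
    - [0,0,-3.5,0,0,0,0]

```text
t: 4.53
tcp_pos: [438.1, -333.5, 274.0]
orientation: [0.497, 0.868, 0.001, -0.003]
wrist_force: [1.2, -1.3, -6.9]
opening: 21.3
gripper_force: 50.0
```

Emit:
play_rows:
  rows:
    - [0,0,-1.5,0,0,0,0]
    - [0,0,0,0,0,0,0]
    - [0,0,0,0,0,0,0]

```text
t: 4.9
tcp_pos: [438.3, -333.9, 287.6]
orientation: [0.497, 0.867, 0.001, -0.002]
wrist_force: [-0.6, 1.4, -7.6]
opening: 21.2
gripper_force: 50.1
```

Emit:
play_rows:
  rows:
    - [0,0,-0.3,0,0,8,0]
    - [0,0,0,0,0,8,0]
    - [0,0,0,0,0,7.4,0]
    - [2,0,0,0,0,0,0]
    - [4,0.2,0,0,0,0,0]

```text
t: 5.52
tcp_pos: [432.9, -273.9, 291.1]
orientation: [0.663, 0.748, 0.0, -0.002]
wrist_force: [0.7, 0.9, -6.5]
opening: 21.2
gripper_force: 49.6
```

Emit:
play_rows:
  rows:
    - [4,0.2,0,0,0,0,0]
    - [4,0.2,0,0,0,0,0]
    - [4,0.2,0,0,0,0,0]
    - [4,0.2,0,0,0,0,0]
    - [4,0.2,0,0,0,0,0]

```text
t: 6.15
tcp_pos: [418.1, -72.7, 292.1]
orientation: [0.662, 0.749, -0.0, -0.001]
wrist_force: [1.3, -0.2, -7.3]
opening: 21.5
gripper_force: 49.6
```

Emit:
play_rows:
  rows:
    - [4,0.2,0,0,0,0,0]
    - [4,0.2,0,0,0,0,0]
    - [4,0,0,0,0,0,0]
    - [2.4,0,0,0,0,0,0]
    - [0,0,0,0,0,0,0]

```text
t: 6.78
tcp_pos: [404.3, 70.5, 292.3]
orientation: [0.661, 0.75, -0.0, -0.001]
wrist_force: [-0.7, 0.4, -6.7]
opening: 21.1
gripper_force: 49.5
```

```bash
python3 - <<'E'
from h import *
o=env.get_obs();print(o["tcp_pos"],o["orientation"],o["wrist_force"])
im=env.read_camera("wrist");cv2.imwrite("pics/w2.png",im)
t=env.read_camera("top");s=env.read_camera("scene");cv2.imwrite("pics/t2.png",t);cv2.imwrite("pics/s2.png",s)
c=lambda im,x,y,w,h:cv2.resize(im[y:y+h,x:x+w],(400,500),interpolation=cv2.INTER_CUBIC)
cv2.imwrite("pics/crop2.png",np.hstack([c(t,220,180,80,100),c(s,250,180,80,100)]))
E
```

```text
[404.336  70.525 292.28 ] [ 0.661  0.75  -0.    -0.001] [-0.678  0.44  -6.688]
```

View pics/w2.png

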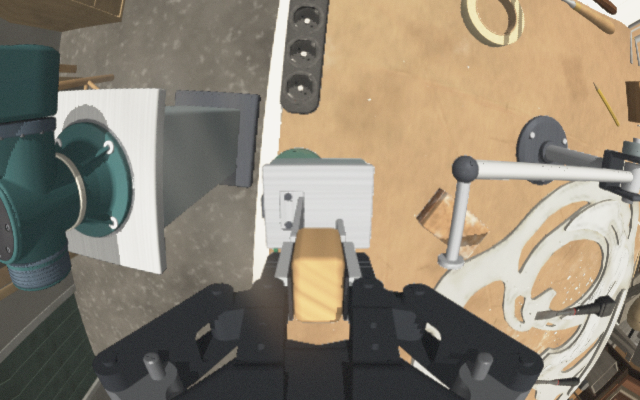

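View pics/crop2.png

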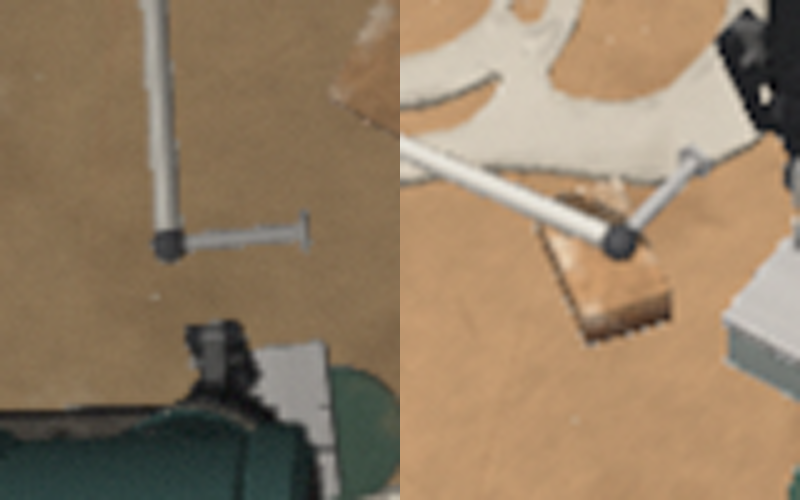

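Wrist view: ball (466,169), flange (452,258), lid right-hand corners (373,166) and (369,247); nothing touches yet. Measuring peg relative to the box in this view.

```bash
python3 - <<'E'
from h import *
b,f=wplane(466,169,239),wplane(452,258,239);d=(f-b)/np.linalg.norm(f-b)
print(b,f,np.linalg.norm(f-b),"peg yaw",np.degrees(np.arctan2(d[0],-d[1])))
zl=292.3-121.6+44
A,B,C=(wplane(*q,zl) for q in((264,165),(373,166),(369,247)))
print(A,B,C,np.linalg.norm(A-B),np.linalg.norm(B-C),np.degrees(np.arctan2(*(B-A)[1::-1])),"lid centre",(A+C)/2)
peg=b+40*d;o=env.get_obs();Rm=R.from_quat(o["orientation"]).as_matrix()
print("peg",peg,"tool axes from lid centre",Rm.T@(peg-(A+C)/2),"from tcp",Rm.T@(peg-o["tcp_pos"]))
E
```

```text
[504.031 116.863 239.   ] [511.391  48.385 239.   ] 68.87307097030133 peg yaw 6.134864365313003
[362.591  96.212 214.7  ] [441.821 105.205 214.7  ] [450.04   40.733 214.7  ] 79.7394678646424 64.99315410578235 6.474999542343013 lid centre [406.315  68.473 214.7  ]
peg [508.305  77.092 239.   ] tool axes from lid centre [ -3.836 102.25  -24.433] from tcp [ -3.75  103.351  53.494]
```

Emit:
play_rows:
  rows:
    - [-0.3,1.5,0,0,0,0,0]
    - [0,2,0,0,0,0,0]
    - [0,2,0,0,0,0,0]
    - [0,2,0,0,0,0,0]
    - [0,1.5,0,0,0,0,0]

```text
t: 7.55
tcp_pos: [497.4, 75.5, 292.5]
orientation: [0.664, 0.748, -0.0, -0.0]
wrist_force: [-1.2, 0.2, -7.9]
opening: 21.1
gripper_force: 49.9
```

Emit:
play_rows:
  rows:
    - [0,1,0,0,0,0,0]
    - [0,0.2,0,0,0,0,0]
    - [0,0,0,0,0,0,0]
    - [0,0,0,0,0,0,0]

```text
t: 8.05
tcp_pos: [507.2, 77.7, 293.6]
orientation: [0.663, 0.749, 0.0, 0.0]
wrist_force: [0.3, 0.6, -7.6]
opening: 21.5
gripper_force: 50.0
```

```bash
python3 - <<'E'
from h import *
o=env.get_obs();print(o["tcp_pos"],o["orientation"],o["wrist_force"])
im=env.read_camera("wrist");s=env.read_camera("scene")
c=lambda im,x,y,w,h:cv2.resize(im[y:y+h,x:x+w],(400,400),interpolation=cv2.INTER_CUBIC)
cv2.imwrite("pics/crop3.png",np.hstack([c(im,220,110,200,200),c(s,260,160,80,80)]))
E
```

```text
[507.231  77.727 293.592] [0.663 0.749 0.    0.   ] [ 0.333  0.625 -7.629]
```

View pics/crop3.png

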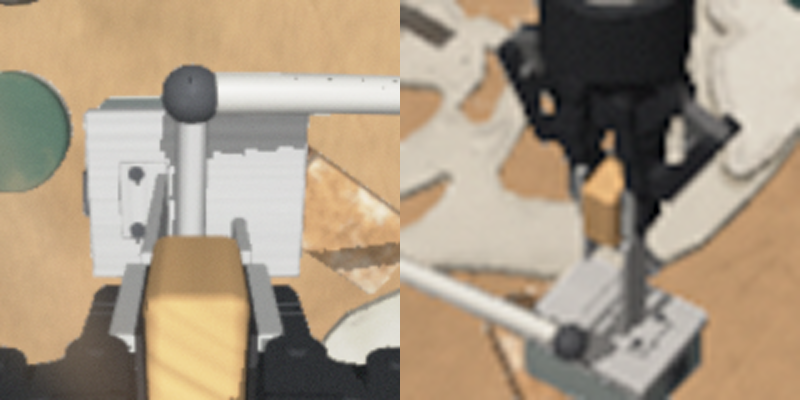

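Crop: peg (column ~193) lies between the long leg (~160) and the lip (~240), within the slot. Computing its offset from the tool.

```bash
python3 - <<'E'
from h import *
o=env.get_obs();Rm=R.from_quat(o["orientation"]).as_matrix()
for u,v in((190.5,97),(192,130),(193.5,230)):
    print(Rm.T@(wplane(220+u/2,110+v/2,239)-o["tcp_pos"]))
for u,v,z in((88,112,44),(307,113,44),(302,275,44),(93,275,44),):
    print("lid",Rm.T@(wplane(220+u/2,110+v/2,z+172)-o["tcp_pos"]))
E
```

```text
[41.147 -1.245 54.618]
[30.238 -0.772 54.62 ]
[-4.674 -0.307 54.626]
lid [ 32.251 -38.893  77.601]
lid [31.908 41.154 77.64 ]
lid [-33.117  42.744  77.651]
lid [-33.084 -40.335  77.61 ]
```

Emit:
play_rows:
  rows:
    - [0,-0.15,0.5,0,0,0,0]
    - [0,0,0.8,0,0,0,0]
    - [0,0,0.8,0,0,0,0]
    - [0,0,0.8,0,0,0,0]
    - [0,0,0.4,0,0,0,0]

```text
t: 8.78
tcp_pos: [505.8, 77.5, 259.2]
orientation: [0.663, 0.749, -0.001, -0.001]
wrist_force: [-0.4, -1.0, -6.2]
opening: 21.4
gripper_force: 50.0
```

Emit:
play_rows:
  rows:
    - [0,0,0.3,0,0,0,0]
    - [0,0,0.3,0,0,0,0]
    - [0,0,0.3,0,0,0,0]
    - [0,0,0.3,0,0,0,0]
    - [0,-0.1,0.3,0,0,0,0]

```text
t: 9.4
tcp_pos: [505.4, 77.4, 245.4]
orientation: [0.663, 0.749, 0.0, 0.0]
wrist_force: [1.0, 0.8, -5.8]
opening: 21.3
gripper_force: 50.1
```

Emit:
play_rows:
  rows:
    - [0,0,0.3,0,0,0,0]
    - [0,0,0.3,0,0,0,0]
    - [0,-0.1,0.3,0,0,0,0]
    - [0,0,0.3,0,0,0,0]
    - [0,0,0.3,0,0,0,0]

```text
t: 10.02
tcp_pos: [504.0, 77.3, 230.2]
orientation: [0.663, 0.749, -0.0, -0.0]
wrist_force: [-1.3, -0.4, -6.0]
opening: 21.4
gripper_force: 50.3
```

Emit:
play_rows:
  rows:
    - [0,0,0.4,0,0,0,0]
    - [0,0,0.4,0,0,0,0]
    - [0,0,0.4,0,0,0,0]
    - [0,0,0.4,0,0,0,0]
    - [0,0,0.4,0,0,0,0]

```text
t: 10.65
tcp_pos: [504.2, 77.3, 210.2]
orientation: [0.663, 0.749, -0.0, 0.0]
wrist_force: [-2.3, -0.5, -3.5]
opening: 21.2
gripper_force: 50.4
```

Emit:
play_rows:
  rows:
    - [0,0.1,0.4,0,0,0,0]
    - [0,0,0.4,0,0,0,0]
    - [0,0.1,0.4,0,0,0,0]
    - [0,0,0.2,0,0,0,0]
    - [0,0,0,0,0,0,0]

```text
t: 11.28
tcp_pos: [506.3, 77.5, 196.3]
orientation: [0.663, 0.749, 0.0, 0.0]
wrist_force: [-0.7, -0.5, -1.7]
opening: 21.3
gripper_force: 50.6
```

```bash
python3 - <<'E'
from h import *
f=[]
for i in range(6):
    env.read_camera("wrist");f.append(env.get_obs()["wrist_force"])
print(np.mean(f,0),np.std(f,0),env.get_obs()["tcp_pos"],env.get_obs()["wrist_torque"])
E
```

```text
[-1.28  -0.214 -2.664] [0.435 0.442 0.213] [506.31   77.519 196.523] [-0.061  0.175  0.016]
```

Emit:
play_rows:
  rows:
    - [0,0,0.4,0,0,0,0]
    - [0,0,0.5,0,0,0,0]
    - [0,0,0.5,0,0,0,0]
    - [0,0,0.5,0,0,0,0]
    - [0,0,0.3,0,0,0,0]

```text
t: 12.2
tcp_pos: [506.8, 77.7, 174.5]
orientation: [0.663, 0.749, 0.001, 0.001]
wrist_force: [2.7, 0.4, -0.3]
opening: 21.4
gripper_force: 50.9
```

Emit:
play_rows:
  rows:
    - [0,0,0.2,0,0,0,0]
    - [0,0,0,0,0,0,0]
    - [0,0,0,0,0,0,0]

```text
t: 12.58
tcp_pos: [506.4, 77.6, 172.6]
orientation: [0.663, 0.749, 0.0, 0.0]
wrist_force: [3.1, 0.7, -0.6]
opening: 21.5
gripper_force: 51.0
```

```bash
cat > f.py <<'E'
from h import *
f=[]
for i in range(10):
    im=env.read_camera("wrist");f.append(env.get_obs()["wrist_force"])
print(np.mean(f,0),np.std(f,0),env.get_obs()["tcp_pos"],env.get_obs()["wrist_torque"])
cv2.imwrite("pics/f.png",im)
E
python3 f.py
```

```text
[ 3.224  0.978 -0.298] [0.409 0.511 0.446] [506.233  77.539 172.343] [ 0.139 -0.614  0.013]
```

Emit:
play_rows:
  rows:
    - [0,0.1,0,0,0,0,0]
    - [0,0.1,0.1,0,0,0,0]
    - [0,0,0.1,0,0,0,0]
    - [0,0,0,0,0,0,0]

```text
t: 13.58
tcp_pos: [506.9, 77.6, 169.4]
orientation: [0.663, 0.749, -0.001, -0.001]
wrist_force: [-2.1, -1.2, -0.7]
opening: 21.6
gripper_force: 50.9
```

```bash
python3 f.py
```

```text
[-2.803 -0.477 -0.808] [0.291 0.481 0.443] [508.076  77.645 170.303] [-0.151  0.505  0.011]
```

Emit:
play_rows:
  rows:
    - [0,0,0.2,0,0,0,0]
    - [0,0,0.3,0,0,0,0]
    - [0,0,0.3,0,0,0,0]
    - [0,0,0,0,0,0,0]
    - [0,0,0,0,0,0,0]

```text
t: 14.7
tcp_pos: [509.2, 77.8, 163.0]
orientation: [0.663, 0.749, 0.001, 0.001]
wrist_force: [2.8, 0.2, 0.4]
opening: 21.5
gripper_force: 51.0
```

```bash
python3 f.py
```

```text
[ 3.289 -0.323  0.603] [0.698 0.607 0.769] [508.48   77.886 162.523] [ 0.007 -0.65   0.006]
```

Emit:
play_rows:
  rows:
    - [0,0.05,-0.2,0,0,0,0]
    - [0,0,-0.1,0,0,0,0]
    - [0,0,0,0,0,0,0]

```text
t: 15.58
tcp_pos: [508.0, 77.9, 165.0]
orientation: [0.663, 0.749, -0.001, -0.001]
wrist_force: [1.5, 0.8, -0.0]
opening: 21.2
gripper_force: 51.1
```

```bash
python3 f.py
```

```text
[ 0.105 -0.127 -0.052] [0.73  0.493 0.53 ] [508.107  77.842 164.971] [-0.007  0.109  0.055]
```

Emit:
play_rows:
  rows:
    - [0,0,0,0,0,0,0]
    - [0,0,0,0,0,0,0]
  squeeze: 20

```text
t: 16.32
tcp_pos: [508.1, 77.8, 165.0]
orientation: [0.663, 0.749, -0.001, -0.001]
wrist_force: [-2.2, 0.2, 0.6]
opening: 21.5
gripper_force: 51.0
```

Emit:
play_rows:
  rows:
    - [0,0,0,0,0,0,0.28]
    - [0,0,0,0,0,0,0.3]
    - [0,0,0,0,0,0,0.33]
    - [0,0,0,0,0,0,0.4]
    - [0,0,0,0,0,0,0.5]

```text
t: 16.95
tcp_pos: [508.7, 77.8, 165.3]
orientation: [0.663, 0.749, 0.0, 0.0]
wrist_force: [1.3, 0.2, -0.5]
opening: 42.3
gripper_force: 0.0
```

```bash
python3 f.py; python3 - <<'E'
import cv2,numpy as np
from h import env
im=cv2.imread("pics/f.png");s=env.read_camera("scene")
c=lambda im,x,y,w,h:cv2.resize(im[y:y+h,x:x+w],(400,400),interpolation=cv2.INTER_CUBIC)
cv2.imwrite("pics/crop4.png",np.hstack([c(im,220,110,200,200),c(s,260,160,100,100)]))
E
```

```text
[-0.026 -0.486  0.29 ] [0.428 0.444 0.325] [508.657  77.837 165.304] [0.002 0.022 0.015]
```

View pics/crop4.png

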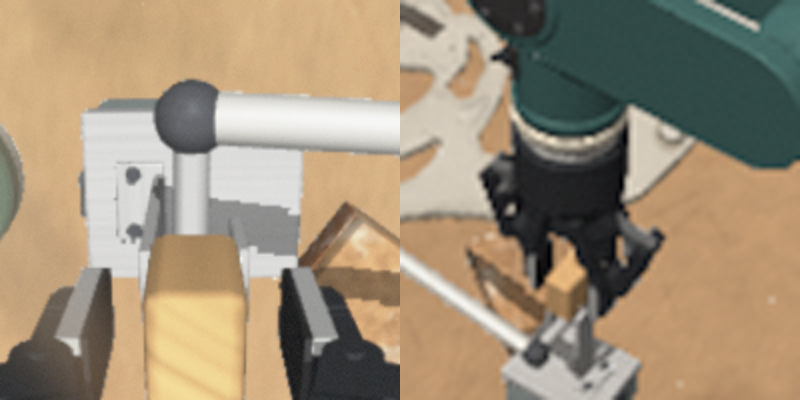

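The box hangs on the peg, level, with the pads clear of the grip on both sides. Retreating upward.

Emit:
play_rows:
  rows:
    - [0,0,0,0,0,0,0.65]
    - [0,0,-0.5,0,0,0,0.65]
    - [0,0,-2,0,0,0,0.65]
    - [0,0,-3,0,0,0,0.65]
    - [0,0,-4,0,0,0,0.65]

```text
t: 18.12
tcp_pos: [508.1, 77.8, 260.5]
orientation: [0.663, 0.749, -0.001, -0.001]
wrist_force: [0.2, -0.9, -0.2]
opening: 55.7
gripper_force: 0.0
```

Emit:
play_rows:
  rows:
    - [0,0,-4,0,0,0,0.65]
    - [0,0,-1,0,0,0,0.65]
    - [0,0,0,0,0,0,0.65]
    - [0,0,0,0,0,0,0.65]
    - [0,0,0,0,0,0,0.65]

```text
t: 18.75
tcp_pos: [508.1, 77.8, 308.3]
orientation: [0.663, 0.749, -0.001, -0.001]
wrist_force: [0.7, -0.5, 0.7]
opening: 56.1
gripper_force: 0.0
```

Emit:
play_rows:
  rows:
    - [0,0,0,0,0,0,0.65]
    - [0,0,0,0,0,0,0.65]
    - [0,0,0,0,0,0,0.65]
    - [0,0,0,0,0,0,0.65]
    - [0,0,0,0,0,0,0.65]

```text
t: 19.38
tcp_pos: [508.7, 77.8, 310.4]
orientation: [0.663, 0.749, 0.0, 0.0]
wrist_force: [0.7, 0.2, 0.1]
opening: 55.5
gripper_force: 0.0
```

```bash
python3 - <<'E'
from h import *
a=env.read_camera("wrist")
for i in range(9):b=env.read_camera("wrist")
print(cv2.absdiff(a,b)[80:320,200:].max(),env.get_obs()["tcp_pos"])
cv2.imwrite("pics/w5.png",b)
E
```

```text
68 [508.645  77.837 310.314]
```

View pics/w5.png

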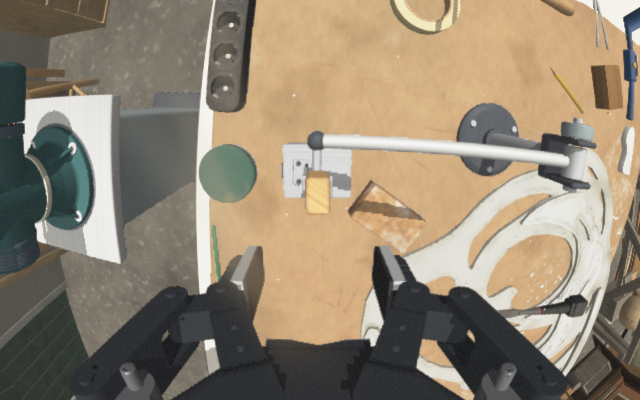

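The box hangs upright on the peg at (317,170), and the other things are in place. I'll let any residual sway settle before handing in.

Emit:
play_rows:
  rows:
    - [0,0,0,0,0,0,0.65]
    - [0,0,0,0,0,0,0.65]
    - [0,0,0,0,0,0,0.65]
    - [0,0,0,0,0,0,0.65]
    - [0,0,0,0,0,0,0.65]

```text
t: 20.5
tcp_pos: [508.7, 77.8, 310.3]
orientation: [0.663, 0.749, -0.0, 0.0]
wrist_force: [1.0, -0.1, 0.7]
opening: 55.4
gripper_force: 0.0
```

Emit:
play_rows:
  rows:
    - [0,0,0,0,0,0,0.65]
    - [0,0,0,0,0,0,0.65]
    - [0,0,0,0,0,0,0.65]
    - [0,0,0,0,0,0,0.65]
    - [0,0,0,0,0,0,0.65]

```text
t: 21.12
tcp_pos: [508.7, 77.8, 310.3]
orientation: [0.663, 0.749, -0.0, 0.0]
wrist_force: [1.0, 0.3, -0.3]
opening: 55.6
gripper_force: 0.0
```

```bash
python3 - <<'E'
from h import *
g=lambda:cv2.cvtColor(env.read_camera("wrist"),cv2.COLOR_BGR2GRAY)[120:230,270:440].astype(np.float32)
a=g()
for i in range(24):
    b=g()
    if i%4==3: print(cv2.phaseCorrelate(a,b)[0],abs(a-b).max())
print(env.finish_job())
E
```

```text
(-0.018239987240050937, 0.011099066598227125) 9.0
(0.010711899587533935, 0.012814030653565567) 7.0
(-0.013558476614036863, 0.028832254429055126) 17.0
(-0.0056316905828452946, 0.028726249539381854) 12.0
(-0.02280059656069966, 0.004245554891859626) 17.0
(0.004880198140909897, 0.01934841030157486) 12.0
the job is handed in; nothing more can be done
None
```

The job is handed in (no verdict came back): the box hangs still and upright by its hook on the peg, let go only once the wrist force read about zero, with the gripper clear and the other things where they were.

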